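# Tip the tray and gather the grinding balls in the scoop

### The arm

A 6-joint arm with a two-finger parallel gripper is mounted at the origin on a cart in front of the work surface, level with it; the furniture and walls round the work are solid. World frame = base frame: x ahead of the robot, y to its left, z up, the work surface at z = 0. Lengths are in m, angles in degrees, forces in N, time in s.
With the tool pointing down it reaches from about 0.3 to 0.75 m from the base axis. Payload 8.5 kg.
Tool frame: the origin (TCP) lies on the centre line of the jaws, within the pads' length; the fingertips stand 17 mm ahead of it and the grasp point (between the pads) lies 2 mm behind it; z points along the fingers, y is the direction in which the jaws open and shut (so a half turn about z gives the same grasp; the last joint's range is limited). The gripper opens to 85 mm and grips with 20 to 120 N. Pads are 22 mm wide; open, the fingers measure 114 mm over their backs; the gripper's body (76 mm by 85 mm) begins 54 mm behind the grasp point. The pads swing forward as they close: fully open they stand 13 mm farther back than shut.
Start: joints at [-77.825, 21.807, 74.336, -0, 83.858, -12.336], TCP at [0.228, -0.5, 0.248] pointing down, gripper open.
Joint ranges: [-178.18, 178.18], [-50.72, 133.34], [12.68, 142.11], [-81.47, 261.47], [9.98, 163.14], [-165.26, 165.26]. Speed limits (degrees/s): [136.94, 136.94, 180, 180, 180, 180].

### API

Orientations are given as a 3x3 rotation matrix whose columns are the frame's x, y, z axes.
In Python, from rig import env, imaging, close_job gives the robot as it stands.
- The arm moves only by the tool step_arm, never from a script. Its argument "steps" is one flat list of numbers, 7 for each row, row after row: the opening, from 0 (shut) to 1 (fully open), then the shift along the tool's x, y, z as a fraction of full scale, then the turn, a rotation vector about the tool's x, y, z as a fraction of full scale. A call has 1 to 10 rows; each row is the pose to reach, as a shift and turn from the pose commanded when the call began, along the tool's axes at that moment; what a row does not reach only later rows make up. Full scale, the value 1, is 0.3 m for a shift and 45 degrees for a turn. A row lasts 1/10 s, in which the tool goes at most 50 mm and 8.59 degrees, less where a joint would pass 70% of its speed; a pose out of reach is approached as far as the arm can. A call with a number of a shift or a turn outside -1 to 1 is refused whole. A call with a gripper value outside its range is refused whole. The fingers move at their own pace and stop on an object; "grip_force" is the grip in N (left out, the last holds). Time passes only in rows, so rows that repeat a pose let the fingers close. It gives the time, the measured TCP pose, the force and the opening at its end, in the units of the state.
- env.observe(): the state, without advancing time (a new reading comes with each control period).
- imaging.get_image(name): name is "side" or "top" or "wrist"; returns (picture, depth): 400x640x3 uint8, blue, green, red; 400x640 float32, m along the optical axis (not along the pixel's ray), 0 where there is no reading.
- imaging.get_calibration(name): a dict with "camera_matrix" (3x3 intrinsics, pixels), "k1" (the pictures are not rectified: a ray, as slopes to the right and down, at radius r is drawn at 1 + k1 r^2 times it, then the intrinsics apply), "world_from_camera" (4x4, takes a point from camera to world coordinates). Camera axes: x right, y down, z forward; pixel columns grow to the right and rows downward; lengths in m; the calibration is good to about 2 mm. A picture is of the moment at which its call begins: read the wrist's pose just before it. get_calibration takes no time and is no camera call; for the wrist camera it gives the pose at the moment of the call.
- close_job(): hands the job in, once; it reports no verdict.
Trained networks look in the newest picture that a camera, given by its name, has taken for a name from the list of things; names that differ only in an ending like _2 or _b are one class to them, and where a whole thing is asked for, a point or a joint stands for the part that bears it (a point fixed in the world has none). Each returns a list of dicts, best first, with "score" (0 to 1); they miss things now and then, are a little off and sometimes report something else, mostly with a low value. They report only what shows in the picture. A call takes as long as a camera call.
- imaging.spot_in(camera, target): "pixel" ([column, row] in pixels, amid what is visible of it).
- imaging.regions_of(camera, target): "mask" (400x640 bool, what is visible of it) and "pixel" ([column, row] in pixels, amid what is visible of it).
- imaging.pinpoint(camera, target): "pixel" ([column, row] in pixels: a listed point, or the origin of a listed thing).
The state is a dict: "time_s": time; "q": joint angles; "qvel": joint speeds; "joint_efforts": joint torques, N m; "position": TCP position; "tool_rot": TCP orientation; "ft_force": force on the tool from outside, world axes, zero at the start; "wrist_torque": the same for the moment, N m; "grip_width": finger opening in m.
Only numpy, scipy, OpenCV 4.12 (cv2) and the standard library are available. Lean on these libraries where they do the work, as an engineer would, in place of code of your own. Each camera call takes 0.05 s, during which the arm holds its last target.

### The job

Raise the tilting tray by its black ball knob until the three loose grinding balls run down together into the scoop seated at the low end, and let go of the knob: the stiff hinge keeps the tray up. Then lift the scoop out by its handle with all three balls in it and set it down upright on the bare bench top beside the tray. Do not touch the balls with the gripper.

Things in the scene. Friction and masses are not known exactly. Their poses are not given: they have to be found in the camera images.
- stand: fixed grey stand of the tray. Origin on the bench top right below the middle of the hinge; x along the tray towards the knob, y along the hinge axis, which is 35 mm above the bench. The steel tray on it is 160 x 98 mm, x = 0 to 160 mm; two slanting guide walls narrow it to the scoop's seat. Behind the hinge (x = -20 to -100 mm) the bench is bare; farther on lies the thin plate of another stand.
- pan (a joint): tilt of the tray in rad about its hinge; 0 is level, positive lifts the knob end. It starts at 0 and stops at 0.5. The hinge is stiff: raising takes about 7 N at the knob, and the tray stays at the tilt where it is let go. At 0.4 all the balls run down into the scoop within 2 s.
- pan_knob (a point): centre of the black ball knob, 24 mm in diameter, on an 8 mm stem outside the end wall of the tray. The frame is the tray's: x from hinge to knob, y along the hinge, z out of the tray. The hinge axis passes through (-182, 0, -48) mm of this frame; the tray's wall tops are at z = -23 mm, its floor at -41 mm, the end wall's outer face at x = -22 mm. Grip it across y and follow the arc about the hinge.
- scoop: aluminium scoop 52 mm long (x), 52 wide (y), walls 28 high on three sides, 0.1 kg. Origin: centre of its underside; x to the open mouth, z up. Black bar handle over it: 14 mm wide (y), 12 high, centre line at z = 62 mm, x = -26 to 18 mm; grip across y at x = 0. Loose in a 7 mm deep recess at the tray's hinge end, with 4 mm of play; tilts with the tray. Floor falls 5 mm to the back, so upright it keeps the balls.
- ball_a: polished white ceramic grinding ball, 15 mm diameter, 11 g; origin at its centre. It rolls easily; it starts in the wide part of the tray, towards the knob.
- ball_b: polished white ceramic grinding ball, 15 mm diameter, 11 g; origin at its centre. It rolls easily; it starts in the wide part of the tray, towards the knob.
- ball_c: polished white ceramic grinding ball, 15 mm diameter, 11 g; origin at its centre. It rolls easily; it starts in the wide part of the tray, towards the knob.

How it is judged:
By the outcome, as a careful person would: the job done as asked, in the order asked, and still so for the second after the job is handed in, with the robot touching nothing.
It also fails if it takes over 48 s, if anything falls off the work surface, if the arm or the gripper's body presses on something with over 40 N, if the wrist force passes 120 N, or if a joint passes its speed limit or range.

## Working session

There is one attempt and no reset: what is moved stays moved. The work goes in short steps, Python scripts to look and compute and a tool call to move; the robot and the scene stay as the last step left them, time stands still between calls to the robot, and variables do not carry over. Pictures are saved under pics/ and viewed, and the job is handed in when it is done.

Besides the shell and the picture viewer there is one more tool, called after ">>>" as name(argument=value, ...) on one line, values as JSON. step_arm: Moves the arm, as the interface text tells. Shift numbers are shares of 0.3 m and turn numbers shares of 45 degrees, none past 1 either way. Its arguments: {"type":"object","properties":{"steps":{"type":"array","items":{"type":"number"}},"grip_force":{"type":"number"}},"required":["steps"]}

```bash
ls; mkdir -p pics
python3 - <<'E'
from rig import env, imaging
import cv2
s=env.observe(); print(s)
for n in("side","top"):
    p,d=imaging.get_image(n); cv2.imwrite(f"pics/{n}0.png",p)
    c=imaging.get_calibration(n); print(n,c)
    for t in("stand","pan_knob","scoop","ball_a"):
        print(t,[(r["score"],r["pixel"]) for r in imaging.pinpoint(n,t)][:4])
E
```

```text
pics
{'time_s': 0.0, 'q': array([-7.78233005e+01,  2.18431343e+01,  7.43830478e+01,  1.92749214e-03,
        8.38585736e+01, -1.23360434e+01]), 'qvel': array([ 0.05565197,  0.09796895,  0.06180679,  0.08094457, -0.05180134,
       -0.01512948]), 'joint_efforts': array([ 1.44318627e-03, -4.48456585e+01, -2.31269968e+01, -1.21592357e-04,
        4.80629285e-03, -7.65243101e-06]), 'position': array([ 0.228141  , -0.50017322,  0.24770171]), 'tool_rot': array([[ 9.09870571e-01,  4.14892115e-01, -2.79322013e-04],
       [ 4.14892062e-01, -9.09869477e-01,  1.45303989e-03],
       [ 3.48708218e-04, -1.43796672e-03, -9.99998905e-01]]), 'ft_force': array([-0.14178013,  0.37760745,  0.91179361]), 'wrist_torque': array([-0.037678  ,  0.03287762, -0.04188247]), 'grip_width': 0.08566618574543335}
side {'camera_matrix': array([[448.20741233,   0.        , 315.69287473],
       [  0.        , 448.20741233, 201.45801713],
       [  0.        ,   0.        ,   1.        ]]), 'k1': -0.11105522269003687, 'world_from_camera': array([[-0.34103315, -0.75095759,  0.56547244, -0.05020593],
       [-0.9398987
[... 289 characters left out ...]
0]), (0.36, [302.7, 228.1])]
top {'camera_matrix': array([[414.43751108,   0.        , 320.56381387],
       [  0.        , 414.43751108, 201.95121758],
       [  0.        ,   0.        ,   1.        ]]), 'k1': -0.10362059751384953, 'world_from_camera': array([[ 0.01258041, -0.99477852,  0.10127895,  0.34876139],
       [-0.99988441, -0.0133801 , -0.00722045,  0.24914743],
       [ 0.00853787, -0.10117641, -0.99483187,  0.91148292],
       [ 0.        ,  0.        ,  0.        ,  1.        ]])}
stand [(0.67, [352.9, 227.8])]
pan_knob [(0.55, [263.0, 215.1])]
scoop [(0.65, [337.0, 223.7])]
ball_a [(0.55, [294.0, 220.6]), (0.51, [298.5, 207.4]), (0.45, [261.9, 211.5]), (0.44, [295.8, 227.6])]
```

View pics/side0.png

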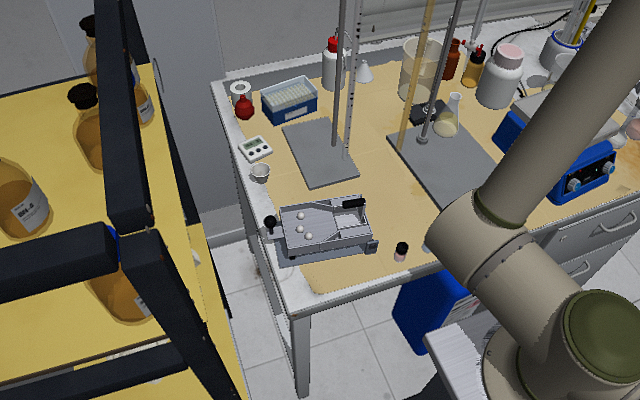

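View pics/top0.png

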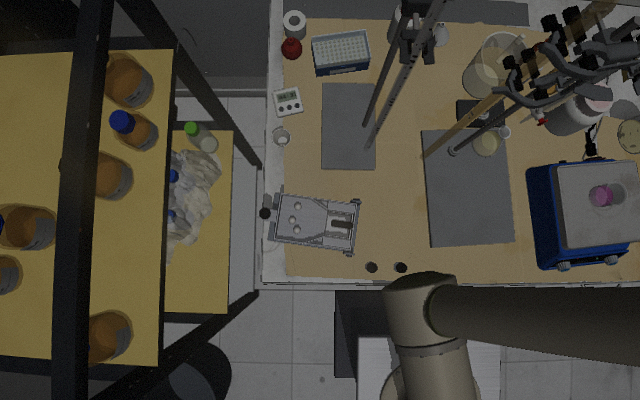

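```bash
cat > h.py <<'E'
import numpy as np, cv2
from rig import env, imaging
def ray(c,px):
    K=c["camera_matrix"]; k=c["k1"]
    d=np.array([(px[0]-K[0,2])/K[0,0],(px[1]-K[1,2])/K[1,1]]); u=d.copy()
    for _ in range(20): u=d/(1+k*(u@u))
    T=c["world_from_camera"]; return T[:3,3], T[:3,:3]@np.array([u[0],u[1],1])
def atz(c,px,z):
    o,r=ray(c,px); return o+r*(z-o[2])/r[2]
def atdepth(c,px,d):
    o,r=ray(c,px); return o+r*d
def proj(c,P):
    T=c["world_from_camera"];p=T[:3,:3].T@(np.asarray(P)-T[:3,3]);u=p[:2]/p[2];u=u*(1+c["k1"]*(u@u));K=c["camera_matrix"]
    return np.array([K[0,0]*u[0]+K[0,2],K[1,1]*u[1]+K[1,2]])
def tri(cs,pxs):
    A=np.zeros((3,3));b=np.zeros(3);R=[]
    for c,p in zip(cs,pxs):
        o,r=ray(c,p);r=r/np.linalg.norm(r);M=np.eye(3)-np.outer(r,r);A+=M;b+=M@o;R.append((o,r))
    X=np.linalg.solve(A,b)
    return X,[np.linalg.norm((np.eye(3)-np.outer(r,r))@(X-o)) for o,r in R]
E
python3 - <<'E'
from h import *
cs=[imaging.get_calibration(n) for n in("side","top")]
print("stand",tri(cs,[(362,231.1),(352.9,227.8)]), atz(cs[0],(362,231.1),0),atz(cs[1],(352.9,227.8),0))
print("knob",tri(cs,[(269.8,219.8),(263,215.1)]))
print("scoop",tri(cs,[(346.7,224.3),(337,223.7)]))
E
```

```text
stand (array([ 0.38708136,  0.17216332, -0.01175429]), [np.float64(0.002812861375831576), np.float64(0.0028128613758316057)]) [3.81485442e-01 1.78947696e-01 1.11022302e-16] [0.38534172 0.17065918 0.        ]
knob (array([0.40469066, 0.35758959, 0.09233355]), [np.float64(0.000666348288070358), np.float64(0.0006663482880704238)])
scoop (array([0.39337439, 0.20779625, 0.02153653]), [np.float64(0.0011335619672737131), np.float64(0.001133561967273737)])
```

Run:
```python
from h import *
P=[]
for n in("side","top"):
    c=imaging.get_calibration(n); p,d=imaging.get_image(n)
    np.save(n+"d.npy",d); cv2.imwrite(n+".png",p)
    K=c["camera_matrix"]; v,u=np.mgrid[0:400,0:640]
    und=cv2.undistortPoints(np.stack([u,v],-1).reshape(-1,1,2).astype(float),K,np.array([c["k1"],0,0,0,0.])).reshape(-1,2)
    X=np.c_[und,np.ones(len(und))]*d.reshape(-1,1); X=X[d.ravel()>0]
    P.append(X@c["world_from_camera"][:3,:3].T+c["world_from_camera"][:3,3])
P=np.vstack(P); np.save("cloud.npy",P)
# max height map 2.5cm cells; rows x from .8 down to 0.1, columns y .55..-.55
print("      "+" ".join(f"{y*100:3.0f}" for y in np.arange(.60,-.6,-.04)))
for x in np.arange(.8,.0,-.04):
    row=[]
    for y in np.arange(.60,-.6,-.04):
        m=(abs(P[:,0]-x)<.02)&(abs(P[:,1]-y)<.02)
        row.append(f"{P[m,2].max()*100:3.0f}" if m.any() else "  .")
    print(f"{x:.2f}: "+" ".join(row))
```

```text
60  56  52  48  44  40  36  32  28  24  20  16  12   8   4  -0  -4  -8 -12 -16 -20 -24 -28 -32 -36 -40 -44 -48 -52 -56
0.80:   . -81 -81 -81 -81 -81   3   7   7   7   7   7   0  14  18   2   2   1  14  14   .  11   1   1   1   0   1   0   0   0
0.76: -82 -81 -81 -81 -81 -81   0   5   7   7   7   7   6   0   1   1   0  15  14  15   0  11  10   0   0   .   1   1   0  10
0.72: -81 -81 -81  27 -81 -81   0   2   7   7   7   6   2   0   1   0   1  15   9  14   0   0  10  10   0   .   1   1   1  22
0.68:  28  28  43  43 -81 -81   2   2   2   2   2   2   2   1   1   1   1  15  14   2   1   1  15  16  15   1   1   1   0   9
0.64:  29  29  43  49 -81 -81   2   2   2   2   2   2   2   1   1   1   1   2  27   2   1   1  16  16  16   2   1  11  11  11
0.60:  29  42  51  51 -81 -81   4   4   1   2   2  52  52   0   1   2  54   6  50   7   1   1  16  16  12   3  10  11   .   .
0.56:  36  42  51  51 -81 -81   4   4   0   2   2  60  59   1  63  58  58  55  52   8   1   1   1   1   7   6   0   6   3   .
0.52:  29  35  51  51 -81 -81   0   1   1   2   2   2   2   1  64  64  57  55  52   2  12  14  14  
[... 838 characters left out ...]
19  23  33  43  53  54 -81  -0   0  -0  -0  -0  -0   0  -1   0 -10 -10
0.20:  38  42  51  51 -81   .   .   . -82 -81 -82 -82  18  22  30  38  46  48 -81   .   .   .   .   .   .   .   . -83 -82 -82
0.16:  50  51  50  51 -81 -81 -81 -81 -81 -81 -81   0  17  20  20  20  17   0   .   .   .   .   .   .   . -81 -81 -82   . -82
0.12:  50  50  50  52 -81 -81 -81 -81 -81 -81 -81   0   0  19  20  20  18   0   0   0   .   .   .   .   .   .   .   .   .   .
0.08: -82 -81 -81 -82 -81 -81 -81 -81 -81 -81 -81   0   0  18  21  21  20   1   1   0   .   .   .   .   .   .   .   .   .   .
0.04: -81 -81 -81 -81 -81 -81 -81 -81 -81 -81 -81   0   1  21  22  22  22  21   1   0   .   .   .   .   .   .   .   .   .   .
```

Run:
```python
import cv2
a=cv2.imread("pics/side0.png")[180:270,250:390]; b=cv2.imread("pics/top0.png")[180:265,250:370]
cv2.imwrite("pics/c1.png",cv2.resize(a,None,fx=5.5,fy=5.5,interpolation=cv2.INTER_CUBIC))
cv2.imwrite("pics/c2.png",cv2.resize(b,None,fx=6,fy=6,interpolation=cv2.INTER_CUBIC))
```

```text
(no output)
```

View pics/c1.png

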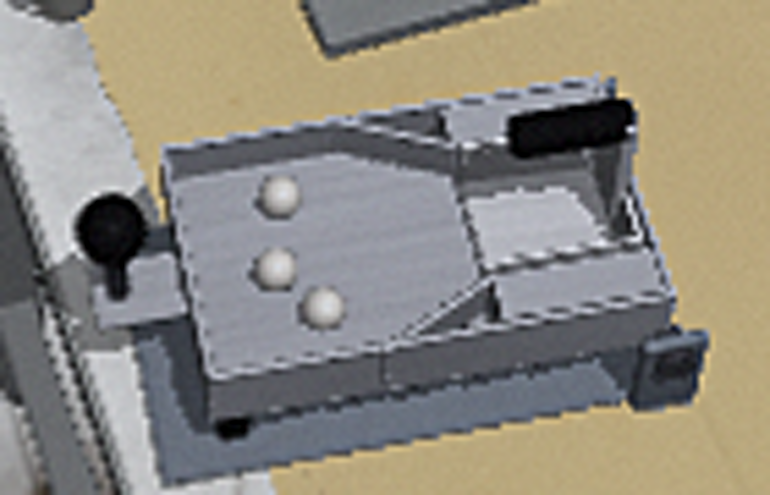

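View pics/c2.png

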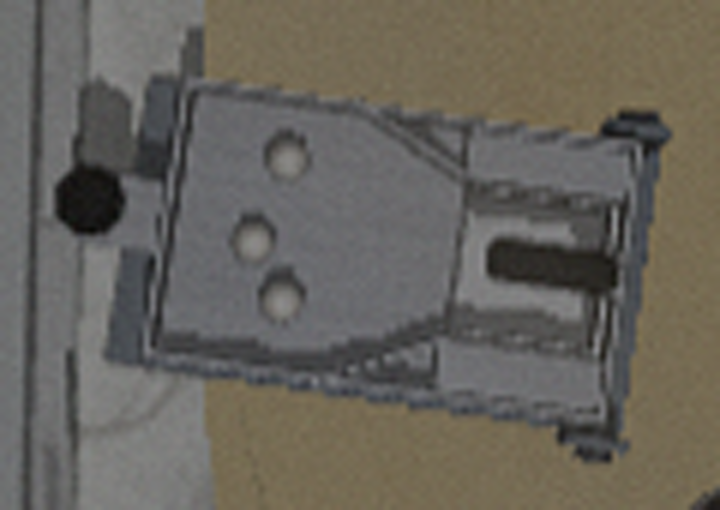

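```bash
cat >> h.py <<'E'
from scipy.spatial.transform import Rotation as Ro
def rel(pos,Rt,s=None):
    s=s or env.observe(); R=s["tool_rot"]
    d=R.T@(np.asarray(pos)-s["position"])/.3
    w=Ro.from_matrix(R.T@Rt).as_rotvec(degrees=True)/45
    return np.round(np.r_[d,w],3)
def down(yaw): # yaw of tool y, deg
    a=np.radians(yaw); y=np.array([np.cos(a),np.sin(a),0]); z=np.array([0,0,-1.]); return np.c_[np.cross(y,z),y,z]
E
python3 - <<'E'
from h import *
c=imaging.get_calibration("top")
for p in [(193,82),(152,352),(645,140),(612,412)]:
    print(atz(c,(250+p[0]/6,180+p[1]/6),.060))
print("knob",atz(c,(265,213.4),.083))
c2=imaging.get_calibration("side"); print("knob",atz(c2,(250+112/5.5,180+230/5.5),.083))
w=imaging.get_calibration("wrist")["world_from_camera"]; s=env.observe()
R=s["tool_rot"]; print(R.T@(w[:3,3]-s["position"]), R.T@w[:3,:3])
print(rel([.33,-.22,.25],down(-40)))
E
```

```text
[0.45161159 0.32265118 0.06      ]
[0.35858609 0.33469085 0.06      ]
[0.43360146 0.16655828 0.06      ]
[0.34019902 0.17741105 0.06      ]
knob [0.40853044 0.35426604 0.083     ]
knob [0.40688803 0.35720269 0.083     ]
[ 0.06466234  0.00192753 -0.12593877] [[ 4.65404254e-04 -9.65940723e-01 -2.58763024e-01]
 [ 9.99999629e-01  6.37149156e-04 -5.79851916e-04]
 [ 7.24973221e-04 -2.58762658e-01  9.65940661e-01]]
[ 0.697 -0.71  -0.006 -0.    -0.    -0.566]
```

Run:
```python
from h import *
P=np.load("cloud.npy")
m=(P[:,0]>.1)&(P[:,0]<.75)&(P[:,1]>.385)&(P[:,1]<.6)&(P[:,2]>.03)
Q=P[m]; print(np.percentile(Q[:,1],[0,.5,1,2,5,10]))
for z in np.arange(.05,.6,.05):
    k=abs(Q[:,2]-z)<.025
    if k.any(): print(z,k.sum(),np.percentile(Q[k,1],[0,1,5]),Q[k,0].min(),Q[k,0].max())
```

```text
[0.47840467 0.48619401 0.48744537 0.4884393  0.48975746 0.4908473 ]
0.05 465 [0.48724071 0.4876214  0.48789676] 0.1304117736973794 0.6905400633440985
0.1 720 [0.48742111 0.48806868 0.48858299] 0.12840899328061478 0.6901095373607455
0.15000000000000002 893 [0.48693193 0.48751543 0.48801152] 0.12854114079135187 0.6887108567116894
0.2 1007 [0.47840467 0.48142306 0.48804107] 0.12814368325039865 0.7176473188634467
0.25 3029 [0.47843049 0.48194407 0.48856965] 0.1286132444333442 0.7160532523729874
0.3 28755 [0.48344983 0.48603931 0.48886628] 0.12861931880364924 0.6908737674738735
0.35000000000000003 9767 [0.48704202 0.48869259 0.49016599] 0.1285688236006593 0.6882822272347793
0.4 6041 [0.48762131 0.48867752 0.49045866] 0.12808315329067793 0.6877495396090973
0.45 1703 [0.49052945 0.49101006 0.49112828] 0.12817301526174602 0.6608185716373322
0.5 31055 [0.48865309 0.49000197 0.49059235] 0.12842727673638465 0.6268071357802407
```

>>> step_arm(steps=[1,0.17,-0.18,0,0,0,-0.14,1,0.34,-0.35,0,0,0,-0.28,1,0.52,-0.53,0,0,0,-0.42,1,0.7,-0.71,0,0,0,-0.57,1,0.7,-0.71,0,0,0,-0.57,1,0.7,-0.71,0,0,0,-0.57,1,0.7,-0.71,0,0,0,-0.57])

```text
time_s: 1.3
position: [0.3317, -0.2149, 0.2487]
tool_rot: [[0.636, 0.772, 0.001], [0.772, -0.636, 0.001], [0.001, 0.0, -1.0]]
ft_force: [-0.6, -0.9, 0.4]
grip_width: 0.0855
```

Run:
```python
from h import *
print(rel([.35,.03,.25],down(-20)))
s=env.observe(); s=dict(s); s["position"]=np.array([.35,.03,.25]); s["tool_rot"]=down(-20)
print(rel([.4,.27,.25],down(-6.6),s))
```

```text
[ 0.669 -0.472 -0.004  0.    -0.001 -0.433]
[ 0.809 -0.117  0.     0.     0.    -0.298]
```

>>> step_arm(steps=[1,0.13,-0.09,0,0,0,-0.09,1,0.27,-0.19,0,0,0,-0.18,1,0.4,-0.28,0,0,0,-0.26,1,0.53,-0.38,0,0,0,-0.35,1,0.67,-0.47,0,0,0,-0.43,1,0.67,-0.47,0,0,0,-0.43])

```text
time_s: 1.9
position: [0.351, 0.03, 0.2486]
tool_rot: [[0.34, 0.941, 0.001], [0.941, -0.34, 0.001], [0.001, 0.0, -1.0]]
ft_force: [1.1, -0.3, -1.4]
grip_width: 0.0851
```

>>> step_arm(steps=[1,0.16,-0.02,0,0,0,-0.06,1,0.32,-0.05,0,0,0,-0.12,1,0.48,-0.07,0,0,0,-0.18,1,0.64,-0.09,0,0,0,-0.24,1,0.81,-0.12,0,0,0,-0.3,1,0.81,-0.12,0,0,0,-0.3,1,0.81,-0.12,0,0,0,-0.3,1,0.81,-0.12,0,0,0,-0.3])

```text
time_s: 2.7
position: [0.403, 0.2641, 0.2482]
tool_rot: [[0.124, 0.992, -0.0], [0.992, -0.124, -0.0], [-0.001, -0.0, -1.0]]
ft_force: [-0.4, -0.1, 0.1]
grip_width: 0.0855
```

Run:
```python
from h import *
s=env.observe(); print(s["time_s"],s["position"],s["tool_rot"].round(3).tolist(),s["q"].round(1))
c=imaging.get_calibration("wrist"); p,d=imaging.get_image("wrist"); cv2.imwrite("pics/w1.png",p)
np.savez("w1.npz",d=d,**c)
for t,z in(("pan_knob",.083),("scoop",.036),("stand",0),("ball_a",.05)):
    for r in imaging.pinpoint("wrist",t)[:3]: print(t,r["score"],r["pixel"],atz(c,r["pixel"],z))
```

```text
2.7 [0.40301085 0.26412058 0.24823503] [[0.124, 0.992, -0.0], [0.992, -0.124, -0.0], [-0.001, -0.0, -1.0]] [19.1 15.  84.7 -0.  80.4 26.2]
pan_knob 0.6 [315.6, 100.7] [0.41223732 0.35128858 0.083     ]
scoop 0.8 [312.9, 229.4] [0.39046395 0.20725767 0.036     ]
stand 0.64 [309.0, 152.6] [0.39640053 0.29708107 0.        ]
stand 0.27 [294.8, 161.1] [0.37705179 0.28868377 0.        ]
ball_a 0.71 [307.8, 154.5] [0.39682442 0.2991897  0.05      ]
ball_a 0.7 [335.2, 159.3] [0.42609758 0.29028258 0.05      ]
ball_a 0.44 [290.7, 162.4] [0.37693471 0.29294571 0.05      ]
```

View pics/w1.png

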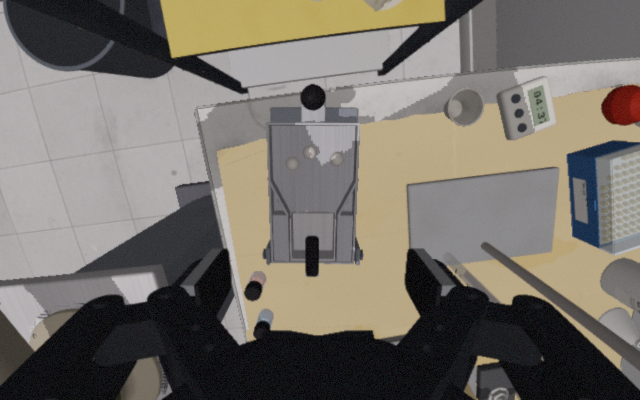

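Run:
```python
from h import *
c=dict(np.load("w1.npz")); p=cv2.imread("pics/w1.png")
cv2.imwrite("pics/w1c.png",cv2.resize(p[80:290,240:400],None,fx=2.8,fy=2.8,interpolation=cv2.INTER_CUBIC) if 0 else cv2.resize(p[80:280,250:380],None,fx=3,fy=3,interpolation=cv2.INTER_CUBIC))
g=p.max(2); m=(g<45).astype(np.uint8); n,l,st,ce=cv2.connectedComponentsWithStats(m)
for i in range(1,n):
    if st[i,4]>30 and 250<ce[i][0]<380 and 80<ce[i][1]<280: print(st[i],ce[i],atz(c,ce[i],.083))
for q in [(268,124),(357,124),(268,263),(356,263)]: print(atz(c,q,.06))
print(atz(c,(313,97.5),.083))
```

```text
[301  85  24  25 459] [312.64270153  96.91938998] [0.40989395 0.35502485 0.083     ]
[305 236  14  40 473] [311.65539112 255.63424947] [0.38820445 0.19423439 0.083     ]
[0.36030856 0.33646691 0.06      ]
[0.45213019 0.32503801 0.06      ]
[0.33410419 0.18058148 0.06      ]
[0.43693542 0.1679287  0.06      ]
[0.41016227 0.35446346 0.083     ]
```

View pics/w1c.png

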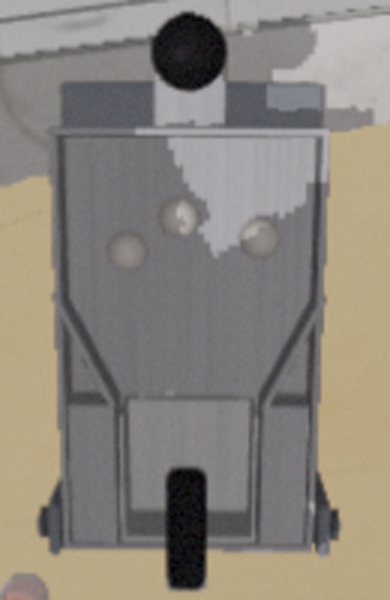

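Run:
```python
from h import *
s=env.observe(); print(s["time_s"],s["position"],s["qvel"].round(2))
yaw=-7.1
print(rel([.409,.355,.13],down(yaw)),rel([.409,.355,.081],down(yaw)))
```

```text
2.95 [0.40291582 0.26450317 0.24859138] [ 0.52  0.15 -0.13  0.09  0.03  0.2 ]
[ 0.302 -0.017  0.395  0.001 -0.     0.   ] [ 0.302 -0.017  0.559  0.001 -0.     0.   ]
```

>>> step_arm(steps=[1,0.15,-0.01,0.1,0,0,0,1,0.3,-0.02,0.2,0,0,0,1,0.3,-0.02,0.33,0,0,0,1,0.3,-0.02,0.4,0,0,0,1,0.3,-0.02,0.4,0,0,0,1,0.3,-0.02,0.4,0,0,0])

```text
time_s: 3.55
position: [0.4083, 0.3553, 0.1292]
tool_rot: [[0.122, 0.992, 0.001], [0.992, -0.122, 0.0], [0.0, 0.001, -1.0]]
ft_force: [-0.3, 0.0, 0.3]
grip_width: 0.0853
```

Run:
```python
from h import *
s=env.observe(); print(s["time_s"],s["position"],s["qvel"].round(2),s["q"].round(1))
c=imaging.get_calibration("wrist"); p,d=imaging.get_image("wrist"); cv2.imwrite("pics/w2.png",p)
g=p.max(2); m=(g<45).astype(np.uint8); n,l,st,ce=cv2.connectedComponentsWithStats(m)
for i in range(1,n):
    if st[i,4]>100: print(st[i],ce[i],atz(c,ce[i],.083))
print(proj(c,[.409,.355,.083]))
yaw=-7.1
print(rel([.409,.355,.13],down(yaw)),rel([.409,.355,.081],down(yaw)))
```

```text
3.55 [0.40825595 0.35527784 0.12922576] [-0.07 -1.51 -1.18  0.02 -0.1   0.04] [28.5 27.6 86.3 -0.  66.1 35.5]
[  0   0  18  17 104] [8.93269231 6.80769231] [0.25119389 0.50931174 0.083     ]
[ 25   0  48  19 228] [47.9122807   8.36842105] [0.27573984 0.50308791 0.083     ]
[   0    0  143  106 5753] [70.30853468 74.47383974] [0.27970824 0.46649612 0.083     ]
[ 386    0  254   97 4806] [525.56200583  32.53412401] [0.5364906  0.45606445 0.083     ]
[ 59  12  33  29 188] [75.82446809 25.07446809] [0.29031873 0.49131334 0.083     ]
[ 49  20  19  21 106] [58.01886792 29.33018868] [0.27898378 0.49120537 0.083     ]
[147  99  95  18 793] [198.42622951 106.8814628 ] [0.35078539 0.43783442 0.083     ]
[ 271  212   96   39 1425] [318.48701754 232.47859649] [0.40921356 0.3547605  0.083     ]
[    0   249   640   151 49206] [317.00093485 350.21062472] [0.39735019 0.26619376 0.083     ]
[318.10108959 232.15955347]
[-0.001  0.002 -0.     0.003 -0.002  0.002] [-0.001  0.001  0.163  0.003 -0.002  0.002]
```

View pics/w2.png

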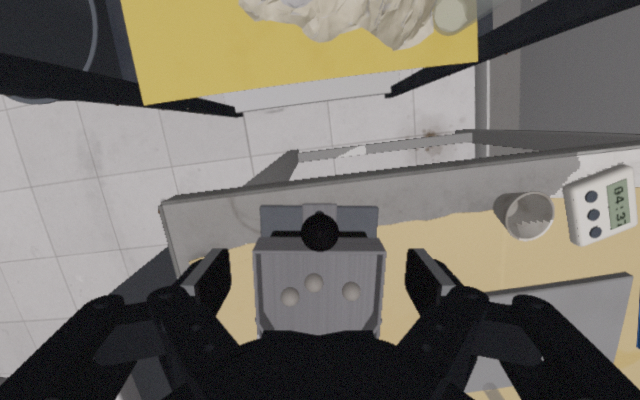

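>>> step_arm(steps=[1,0,0,0.1,0,0,0,1,0,0,0.165,0,0,0,1,0,0,0.165,0,0,0,0,0,0,0.165,0,0,0,0,0,0,0.165,0,0,0,0,0,0,0.165,0,0,0,0,0,0,0.165,0,0,0,0,0,0,0.165,0,0,0,0,0,0,0.165,0,0,0], grip_force=50)

```text
time_s: 4.5
position: [0.4094, 0.3555, 0.0799]
tool_rot: [[0.122, 0.993, 0.004], [0.993, -0.122, 0.001], [0.001, 0.004, -1.0]]
ft_force: [5.4, -2.8, 3.8]
grip_width: 0.0216
```

Run:
```python
import numpy as np
for t in np.linspace(.044,.44,10):
    c,s=np.cos(t),np.sin(t);x=182*c-46*s-182;z=-182*s-46*c+46
    print(0,round(x/300,3),0,round(z/300,3),0,round(np.degrees(t)/45,3),0)
```

```text
0 -0.007 0 -0.027 0 0.056 0
0 -0.016 0 -0.053 0 0.112 0
0 -0.025 0 -0.079 0 0.168 0
0 -0.036 0 -0.104 0 0.224 0
0 -0.048 0 -0.129 0 0.28 0
0 -0.061 0 -0.153 0 0.336 0
0 -0.075 0 -0.177 0 0.392 0
0 -0.09 0 -0.2 0 0.448 0
0 -0.106 0 -0.222 0 0.504 0
0 -0.123 0 -0.244 0 0.56 0
```

>>> step_arm(steps=[0,-0.007,0,-0.027,0,0.056,0,0,-0.016,0,-0.053,0,0.112,0,0,-0.025,0,-0.079,0,0.168,0,0,-0.036,0,-0.104,0,0.224,0,0,-0.048,0,-0.129,0,0.28,0,0,-0.061,0,-0.153,0,0.336,0,0,-0.075,0,-0.177,0,0.392,0,0,-0.09,0,-0.2,0,0.448,0,0,-0.106,0,-0.222,0,0.504,0,0,-0.123,0,-0.244,0,0.56,0])

```text
time_s: 5.5
position: [0.4046, 0.3191, 0.1531]
tool_rot: [[0.109, 0.992, 0.056], [0.897, -0.123, 0.425], [0.429, 0.004, -0.903]]
ft_force: [5.8, 3.6, -3.2]
grip_width: 0.0214
```

Run:
```python
from h import *
for n in ("side","wrist"):
    p,d=imaging.get_image(n); cv2.imwrite(f"pics/{n}3.png",cv2.resize(p[170:280,240:400],None,fx=5,fy=5) if n=="side" else p)
s=env.observe(); print(s["time_s"],s["position"],s["tool_rot"].round(3).tolist(),s["ft_force"],s["grip_width"])
```

```text
5.6 [0.40456156 0.31862112 0.15346767] [[0.111, 0.992, 0.056], [0.897, -0.124, 0.425], [0.429, 0.003, -0.904]] [2.69505865 2.99060113 5.57674949] 0.021024556944075762
```

View pics/side3.png

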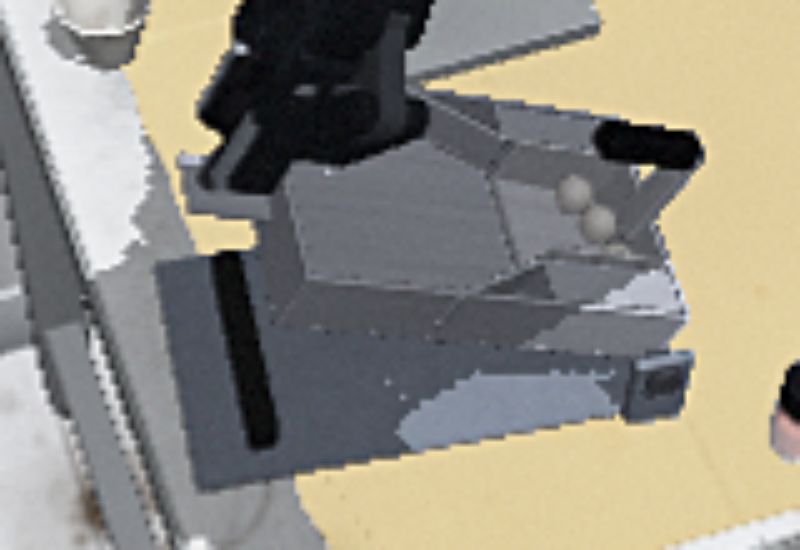

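View pics/wrist3.png

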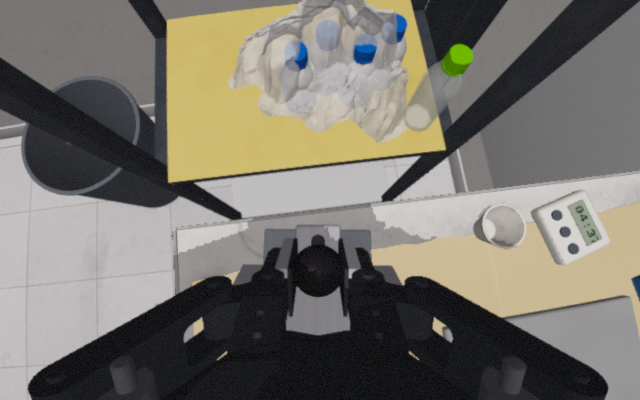

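>>> step_arm(steps=[1,0,0,0,0,0,0,1,0,0,0,0,0,0,1,0,0,0,0,0,0,1,0,0,0,0,0,0,1,0,0,0,0,0,0,1,0,0,-0.1,0,0,0,1,0,0,-0.2,0,0,0,1,0,0,-0.3,0,0,0,1,0,0,-0.3,0,0,0,1,0,0,-0.3,0,0,0])

```text
time_s: 6.6
position: [0.3985, 0.2807, 0.2334]
tool_rot: [[0.11, 0.993, 0.052], [0.898, -0.122, 0.423], [0.426, 0.0, -0.905]]
ft_force: [-0.9, -0.6, -1.0]
grip_width: 0.0853
```

Run:
```python
from h import *
w=dict(np.load("w1.npz"))
print("handle center level",atz(w,(311.66,255.6),.1))
s=env.observe(); print(s["time_s"],s["position"],s["ft_force"].round(1),s["grip_width"])
for n in("side","top","wrist"):
    c=imaging.get_calibration(n);p,d=imaging.get_image(n)
    cv2.imwrite(f"pics/{n}4.png",p if n=="wrist" else cv2.resize(p[170:280,240:400],None,fx=5,fy=5))
    for t in("pan_knob","scoop"):
        print(n,t,[(r["score"],r["pixel"]) for r in imaging.pinpoint(n,t)][:2])
```

```text
handle center level [0.38956612 0.20202178 0.1       ]
6.6 [0.3984877  0.28074611 0.23339592] [-0.9 -0.6 -1. ] 0.08529341669301792
side pan_knob [(0.95, [288.8, 188.5])]
side scoop [(0.95, [349.0, 217.7])]
top pan_knob [(0.81, [279.4, 213.8])]
top scoop []
wrist pan_knob [(0.64, [323.6, 217.6])]
wrist scoop [(0.58, [317.6, 337.0])]
```

View pics/side4.png

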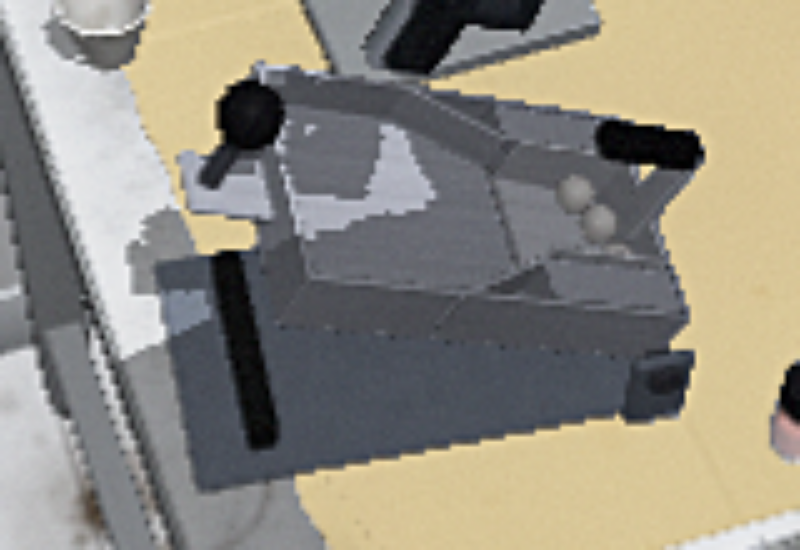

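View pics/top4.png

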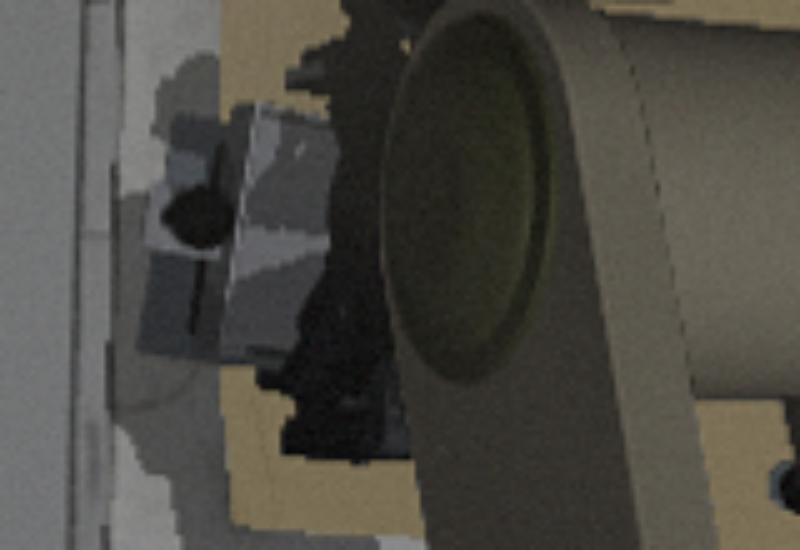

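View pics/wrist4.png

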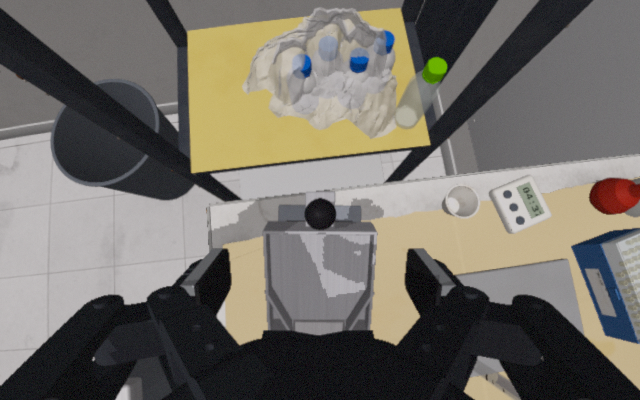

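```bash
cat >> h.py <<'E'
H=np.array([.3862,.173,.035]); U=np.array([.123,.992,0]);U/=np.linalg.norm(U);V=np.array([-U[1],U[0],0])
def tray(th):
    c,s=np.cos(th),np.sin(th); X=U*c+np.array([0,0,s]); Z=-U*s+np.array([0,0,c]); return np.c_[X,V,Z]
def tray_tool(th):
    R=tray(th); return np.c_[R[:,0],-R[:,1],-R[:,2]]
E
python3 - <<'E'
from h import *
cs=[imaging.get_calibration(n) for n in("side","top")]
X,e=tri(cs,[(290,193),(280,213)]); print(X,e); d=X-H; print("pan",np.arctan2(d[2],d@U)-np.arctan2(48,182), d@V, np.linalg.norm(d))
th=.443; R=tray(th)
g=H+R@[.032,0,.062]; print(g)
print(rel(H+R@[.032,0,.135],tray_tool(th)))
E
```

```text
[0.40475138 0.31815705 0.15297136] [np.float64(0.0003636890397344921), np.float64(0.0003636890397344596)]
pan 0.42062365801087653 -0.0005488774826683286 0.18796799033337533
[0.38648727 0.17531688 0.10473198]
[-0.503  0.003 -0.007 -0.002  0.004  0.001]
```

>>> step_arm(steps=[1,-0.13,0,-0.01,0,0,0,1,-0.26,0,-0.01,0,0,0,1,-0.38,0,-0.01,0,0,0,1,-0.5,0,-0.01,0,0,0,1,-0.5,0,-0.01,0,0,0,1,-0.5,0,-0.01,0,0,0])

```text
time_s: 7.65
position: [0.3822, 0.1445, 0.1723]
tool_rot: [[0.112, 0.992, 0.052], [0.898, -0.124, 0.423], [0.426, -0.0, -0.905]]
ft_force: [0.3, -0.3, 0.0]
grip_width: 0.0854
```

Run:
```python
from h import *
s=env.observe(); print(s["time_s"],s["position"],s["tool_rot"].round(3).tolist(),s["q"].round(1),s["qvel"].round(1))
c=imaging.get_calibration("wrist");p,d=imaging.get_image("wrist"); cv2.imwrite("pics/w5.png",p); np.savez("w5.npz",d=d,**c)
for th in(.42,.443): print(th,proj(c,H+tray(th)@[.032,0,.062]),proj(c,H+tray(th)@[.006,0,.068]),proj(c,H+tray(th)@[.05,0,.068]))
print([(r["score"],r["pixel"]) for r in imaging.pinpoint("wrist","scoop")][:2])
```

```text
7.65 [0.38219102 0.14453037 0.17234833] [[0.112, 0.992, 0.052], [0.898, -0.124, 0.423], [0.426, -0.0, -0.905]] [-11.8  11.1 109.5  28.1  64.5 -18.1] [ 2.2 -0.6 -0.9  0.   0.2  0.3]
0.42 [317.79463168 217.0631487 ] [317.80252681 253.87351594] [317.78452567 194.31406626]
0.443 [317.79492764 219.25448292] [317.80307376 255.9440942 ] [317.78470775 196.9065369 ]
[(0.74, [318.1, 199.8])]
```

View pics/w5.png

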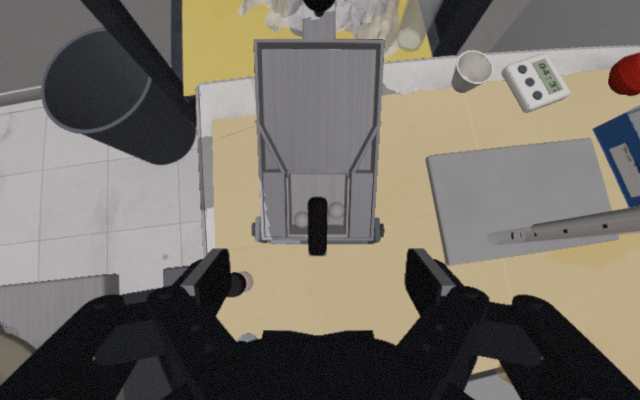

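Run:
```python
from h import *
th=.443; R=tray(th)
print(rel(H+R@[.032,0,.060],tray_tool(th)))
c=imaging.get_calibration("top")
for p in((371,267),(400,267)): print(atz(c,p,.05))
```

```text
[-0.005  0.002  0.255 -0.     0.004  0.003]
[0.30271787 0.13694035 0.05      ]
[0.30313878 0.07651505 0.05      ]
```

>>> step_arm(steps=[1,0,0,0.1,0,0,0,1,0,0,0.2,0,0,0,1,0,0,0.255,0,0,0,1,0,0,0.255,0,0,0,0,0,0,0.255,0,0,0,0,0,0,0.255,0,0,0,0,0,0,0.255,0,0,0,0,0,0,0.255,0,0,0,0,0,0,0.255,0,0,0,0,0,0,0.255,0,0,0], grip_force=60)

```text
time_s: 8.75
position: [0.386, 0.177, 0.1035]
tool_rot: [[0.11, 0.993, 0.052], [0.898, -0.122, 0.423], [0.426, 0.001, -0.905]]
ft_force: [-1.4, -2.6, 6.5]
grip_width: 0.013
```

Run:
```python
from h import *
s=env.observe(); print(s["time_s"],s["position"],s["ft_force"].round(1),s["wrist_torque"].round(2),s["grip_width"])
p,d=imaging.get_image("side"); cv2.imwrite("pics/s6.png",cv2.resize(p[130:280,240:440],None,fx=4,fy=4))
```

```text
8.75 [0.38597905 0.17698009 0.10350005] [-1.4 -2.6  6.5] [-0.18  0.17  0.07] 0.013007558005773029
```

View pics/s6.png

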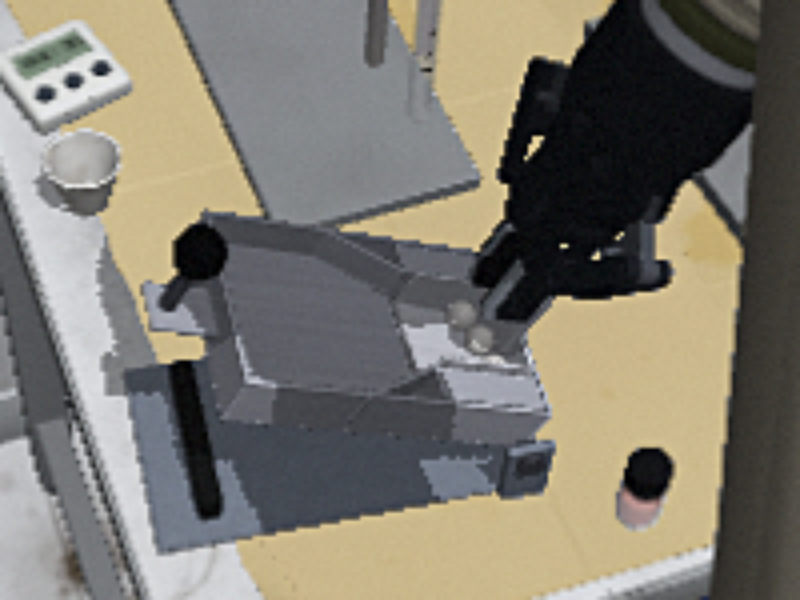

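>>> step_arm(steps=[0,0,0,-0.01,0,0,0,0,0,0,-0.025,0,0,0,0,0,0,-0.045,0,0,0,0,0,0,-0.07,0,0,0,0,0,0,-0.1,0,0,0,0,0,0,-0.13,0,0,0,0,0,0,-0.16,0,0,0,0,0,0,-0.185,0,0,0,0,0,0,-0.2,0,0,0,0,0,0,-0.2,0,0,0])

```text
time_s: 9.8
position: [0.3829, 0.1515, 0.1578]
tool_rot: [[0.11, 0.993, 0.053], [0.898, -0.122, 0.422], [0.426, 0.001, -0.905]]
ft_force: [0.3, -0.1, -2.0]
grip_width: 0.0127
```

Run:
```python
from h import *
s=env.observe(); print(s["time_s"],s["position"],s["ft_force"].round(1),s["wrist_torque"].round(2),s["grip_width"])
p,d=imaging.get_image("side"); cv2.imwrite("pics/s7.png",cv2.resize(p[130:280,240:440],None,fx=4,fy=4))
p,d=imaging.get_image("wrist"); cv2.imwrite("pics/w7.png",p)
# tilted translate target
print(rel([.398,.115-.025,s["position"][2]],s["tool_rot"]), rel([.398,.115,.12],tray_tool(0)))
```

```text
9.8 [0.38293401 0.15154816 0.15784668] [ 0.3 -0.1 -2. ] [-0.31  0.02 -0.01] 0.012666862795557756
[-0.179  0.076 -0.086 -0.002 -0.    -0.   ] [-0.157  0.066  0.063 -0.001 -0.56   0.002]
```

View pics/s7.png

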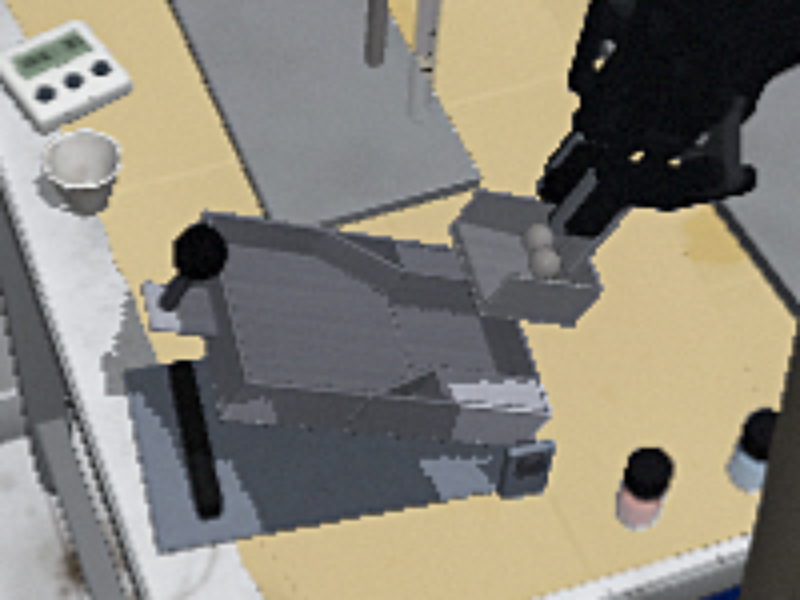

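View pics/w7.png

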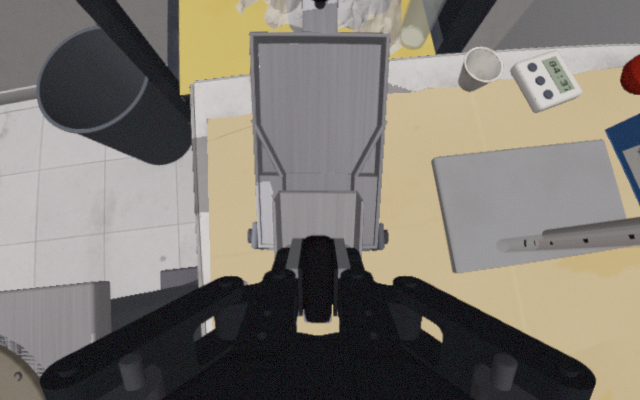

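>>> step_arm(steps=[0,-0.01,0.004,-0.005,0,0,0,0,-0.03,0.013,-0.014,0,0,0,0,-0.055,0.023,-0.026,0,0,0,0,-0.08,0.034,-0.038,0,0,0,0,-0.105,0.045,-0.05,0,0,0,0,-0.13,0.055,-0.062,0,0,0,0,-0.155,0.066,-0.074,0,0,0,0,-0.172,0.073,-0.082,0,0,0,0,-0.18,0.076,-0.086,0,0,0,0,-0.18,0.076,-0.086,0,0,0])

```text
time_s: 10.9
position: [0.3982, 0.0893, 0.1577]
tool_rot: [[0.111, 0.993, 0.052], [0.898, -0.122, 0.423], [0.426, -0.0, -0.905]]
ft_force: [-0.0, 0.3, -2.2]
grip_width: 0.013
```

Run:
```python
from h import *
s=env.observe(); print(s["time_s"],s["position"],s["q"].round(1))
p,d=imaging.get_image("wrist"); cv2.imwrite("pics/w8.png",p)
R0=s["tool_rot"]; p0=s["position"]
for i in (5,10,15,20):
    f=i/20; a=.443*(1-f); print(f,rel(p0+f*(np.array([.398,.115,.12])-p0),tray_tool(a)))
```

```text
10.9 [0.39820355 0.08934599 0.15772039] [-19.6  13.8 108.9  27.1  65.7 -25.7]
0.25 [ 0.005 -0.002  0.037 -0.001 -0.137  0.001]
0.5 [ 0.011 -0.005  0.075 -0.001 -0.278  0.001]
0.75 [ 0.017 -0.008  0.112 -0.001 -0.419  0.001]
1.0 [ 0.022 -0.01   0.15  -0.001 -0.56   0.002]
```

View pics/w8.png

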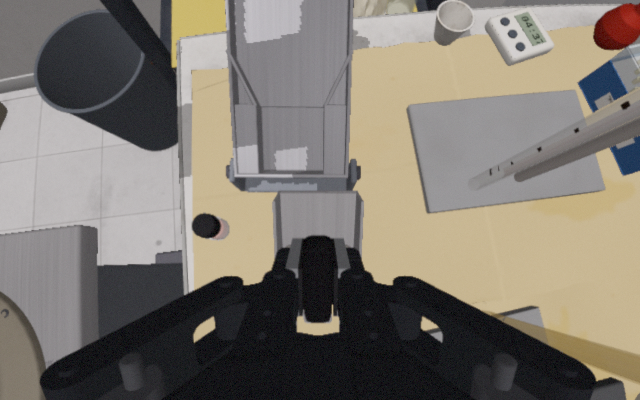

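>>> step_arm(steps=[0,0.001,0,0.007,0,-0.02,0,0,0.002,-0.001,0.015,0,-0.05,0,0,0.003,-0.001,0.023,0,-0.085,0,0,0.005,-0.002,0.032,0,-0.12,0,0,0.006,-0.003,0.041,0,-0.155,0,0,0.008,-0.004,0.05,0,-0.19,0,0,0.009,-0.004,0.06,0,-0.225,0,0,0.011,-0.005,0.068,0,-0.255,0,0,0.011,-0.005,0.075,0,-0.28,0,0,0.011,-0.005,0.075,0,-0.29,0])

```text
time_s: 11.95
position: [0.3979, 0.1028, 0.1386]
tool_rot: [[0.118, 0.993, 0.025], [0.971, -0.121, 0.208], [0.209, -0.0, -0.978]]
ft_force: [-0.2, 0.4, -2.2]
grip_width: 0.0132
```

Run:
```python
from h import *
s=env.observe(); print(s["time_s"],s["position"],s["q"].round(1))
for z in (.12,.1): print(rel([.398,.115,z],tray_tool(0)))
```

```text
11.95 [0.39792965 0.10281026 0.13862302] [ -9.6  14.8 107.7  14.2  58.8 -10.2]
[ 0.026 -0.005  0.069 -0.001 -0.269  0.003]
[ 0.012 -0.005  0.134 -0.001 -0.269  0.003]
```

>>> step_arm(steps=[0,0.002,0,0.006,0,-0.02,0,0,0.005,-0.001,0.013,0,-0.05,0,0,0.009,-0.002,0.022,0,-0.085,0,0,0.012,-0.002,0.031,0,-0.12,0,0,0.015,-0.003,0.04,0,-0.155,0,0,0.019,-0.004,0.049,0,-0.19,0,0,0.022,-0.004,0.057,0,-0.22,0,0,0.024,-0.005,0.064,0,-0.248,0,0,0.026,-0.005,0.069,0,-0.265,0,0,0.026,-0.005,0.069,0,-0.268,0])

```text
time_s: 12.95
position: [0.3981, 0.1146, 0.12]
tool_rot: [[0.121, 0.993, -0.0], [0.993, -0.121, 0.001], [0.001, -0.0, -1.0]]
ft_force: [-0.6, -0.5, -1.2]
grip_width: 0.0132
```

Run:
```python
from h import *
s=env.observe(); print(s["time_s"],s["position"],s["tool_rot"].round(3).tolist(),s["q"].round(1))
print(rel([.398,.115,.065],tray_tool(0)))
c=imaging.get_calibration("side")
p,d=imaging.get_image("side"); cv2.imwrite("pics/s9.png",cv2.resize(p[130:280,280:480],None,fx=4,fy=4)); np.save("s9d.npy",d)
p,d=imaging.get_image("wrist"); cv2.imwrite("pics/w9.png",p)
```

```text
12.95 [0.39806235 0.1145839  0.12003435] [[0.121, 0.993, -0.0], [0.993, -0.121, 0.001], [0.001, -0.0, -1.0]] [-5.000e-01  1.770e+01  1.062e+02  1.000e-01  5.610e+01  6.500e+00]
[ 0.001 -0.     0.183 -0.    -0.002  0.002]
```

View pics/s9.png

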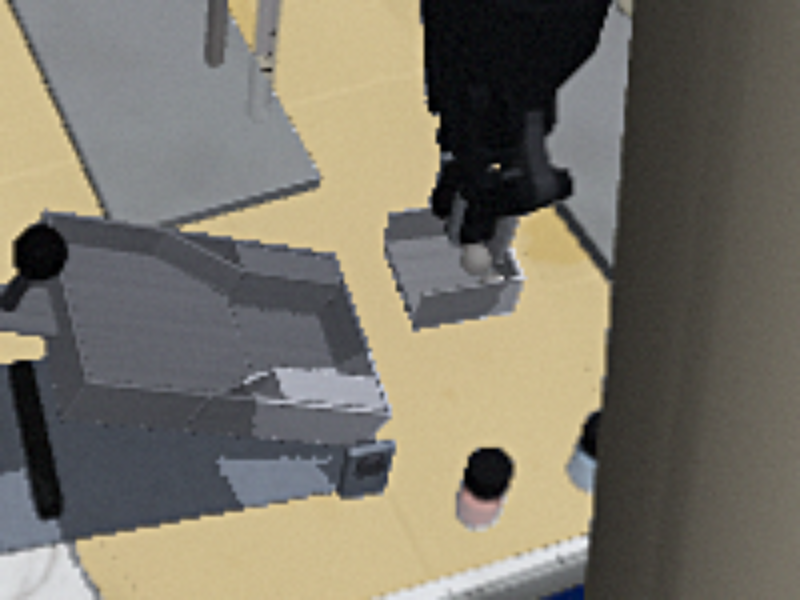

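View pics/w9.png

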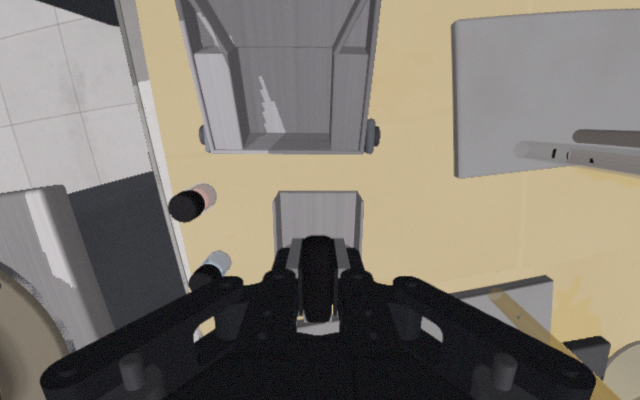

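Run:
```python
from h import *
c=imaging.get_calibration("top")
for p in((424,130),(430,247),(428,205)): print(atz(c,p,.01))
c=imaging.get_calibration("wrist")
for p in((550,280),(460,294),(300,327),(340,320)): print(atz(c,p,.01),atz(c,p,.09))
```

```text
[0.60660898 0.01161367 0.01      ]
[0.34477432 0.00213608 0.01      ]
[0.43696585 0.00559868 0.01      ]
[0.60587075 0.01631476 0.01      ] [0.53829122 0.07071296 0.09      ]
[0.51921286 0.01415256 0.01      ] [0.48097693 0.06928291 0.09      ]
[ 0.36748433 -0.00209803  0.01      ] [0.38062586 0.058535   0.09      ]
[0.40594147 0.00108874 0.01      ] [0.40606086 0.06064269 0.09      ]
```

>>> step_arm(steps=[0,0,0,0.015,0,0,0,0,0,0,0.04,0,0,0,0,0,0,0.07,0,0,0,0,0,0,0.1,0,0,0,0,0,0,0.13,0,0,0,0,0,0,0.155,0,0,0,0,0,0,0.17,0,0,0,0,0,0,0.18,0,0,0,0,0,0,0.183,0,0,0,0,0,0,0.183,0,0,0])

```text
time_s: 14.05
position: [0.3982, 0.1144, 0.0653]
tool_rot: [[0.122, 0.993, 0.0], [0.993, -0.122, 0.002], [0.002, 0.0, -1.0]]
ft_force: [0.8, -0.2, -1.1]
grip_width: 0.0126
```

>>> step_arm(steps=[0,0,0,0.003,0,0,0,0,0,0,0.006,0,0,0,0,0,0,0.009,0,0,0,0,0,0,0.009,0,0,0])

```text
time_s: 14.45
position: [0.3981, 0.1145, 0.0625]
tool_rot: [[0.122, 0.993, 0.0], [0.993, -0.122, 0.002], [0.002, -0.0, -1.0]]
ft_force: [0.2, 0.0, -1.6]
grip_width: 0.0129
```

>>> step_arm(steps=[0,0,0,0.003,0,0,0,0,0,0,0.006,0,0,0,0,0,0,0.006,0,0,0])

```text
time_s: 14.75
position: [0.3983, 0.1148, 0.0616]
tool_rot: [[0.122, 0.993, 0.001], [0.993, -0.122, 0.002], [0.002, 0.001, -1.0]]
ft_force: [-3.1, 2.5, 13.6]
grip_width: 0.0125
```

Run:
```python
from h import *
s=env.observe(); print(s["time_s"],s["position"],s["ft_force"].round(2))
c=imaging.get_calibration("side")
p,d=imaging.get_image("side"); cv2.imwrite("pics/s10.png",cv2.resize(p[150:250,340:440],None,fx=6,fy=6))
```

```text
14.75 [0.39831398 0.11479901 0.06159027] [-3.08  2.5  13.56]
```

View pics/s10.png

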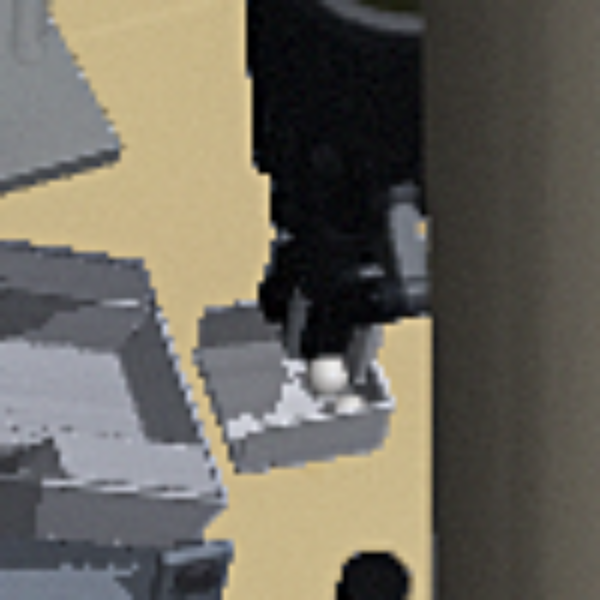

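>>> step_arm(steps=[0,0,0,-0.004,0,0,0,0,0,0,-0.004,0,0,0,0.2,0,0,-0.004,0,0,0,0.3,0,0,-0.004,0,0,0,0.45,0,0,-0.004,0,0,0,0.5,0,0,-0.004,0,0,0,0.5,0,0,-0.004,0,0,0,0.5,0,0,-0.004,0,0,0])

```text
time_s: 15.6
position: [0.3981, 0.1144, 0.062]
tool_rot: [[0.122, 0.993, 0.0], [0.993, -0.122, 0.002], [0.002, 0.0, -1.0]]
ft_force: [-0.1, -0.4, 0.4]
grip_width: 0.043
```

>>> step_arm(steps=[0.5,0,0,-0.02,0,0,0,0.5,0,0,-0.06,0,0,0,0.5,0,0,-0.12,0,0,0,0.5,0,0,-0.2,0,0,0,0.5,0,0,-0.3,0,0,0,0.5,0,0,-0.4,0,0,0,0.5,0,0,-0.5,0,0,0,0.5,0,0,-0.5,0,0,0,0.5,0,0,-0.5,0,0,0])

```text
time_s: 16.5
position: [0.3979, 0.1142, 0.2123]
tool_rot: [[0.122, 0.993, 0.001], [0.993, -0.122, 0.002], [0.002, 0.001, -1.0]]
ft_force: [0.2, 0.6, -0.6]
grip_width: 0.0425
```

Run:
```python
from h import *
s=env.observe(); print(s["time_s"],s["position"],s["ft_force"].round(2),s["grip_width"])
p,d=imaging.get_image("side"); cv2.imwrite("pics/s11.png",cv2.resize(p[130:280,280:440],None,fx=5,fy=4.0))
p,d=imaging.get_image("wrist"); cv2.imwrite("pics/w11.png",p)
print([(r["score"],r["pixel"]) for r in imaging.spot_in("wrist","ball_a")])
```

```text
16.5 [0.39791518 0.1142273  0.21231292] [ 0.19  0.59 -0.58] 0.04246852207313549
[(0.71, [304.9, 199.4]), (0.49, [329.6, 197.9])]
```

View pics/s11.png

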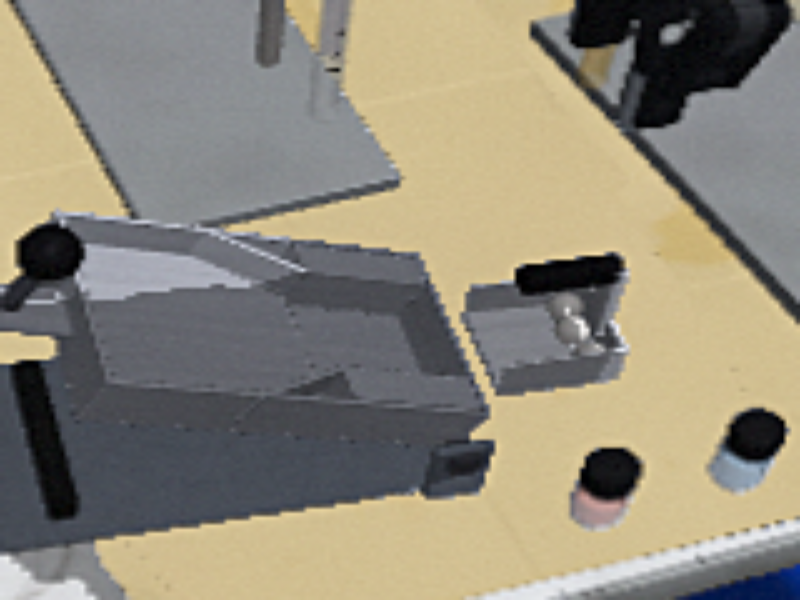

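View pics/w11.png

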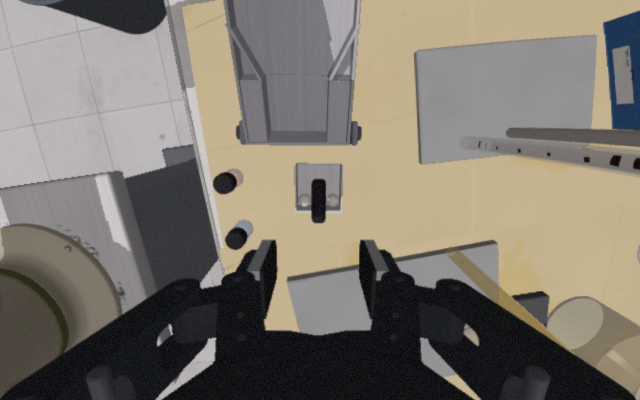

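All three balls show in the scoop: at (565,303), (572,328) and (593,345) in the enlarged side view. The scoop stands upright on the bare bench, the tray is still up, and the gripper is clear.

Run:
```python
from rig import close_job
print(close_job())
```

```text
the job is handed in; nothing more can be done
None
```

The job is done and handed in at about 16.6 s of the 48 s allowed; handing in gave no verdict.

- **Tray:** I raised it by the knob to a commanded tilt of 0.44 rad and let go. The images put the tilt at about 0.42 rad. It was still up in the last pictures.
- **Scoop:** I lifted it out by its handle, straight out of the tilted tray, then levelled it slowly. It now stands upright on the bare bench just behind the hinge, at about (0.398, 0.115), roughly 8 cm from the other stand's plate. It pressed on the bench with about 14 N before I backed off and let go.
- **Balls:** The last side view shows all three in the scoop, and the tray is empty. From the wrist camera only two were detected, because the handle hides the third. No picture shows the gripper touching a ball.

At the end the gripper hung 0.21 m above the bench, with no force on it beyond sensor noise.

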